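# Hang the washed pestle in its ring stand

### The arm

A 6-joint arm with a two-finger parallel gripper is mounted at the origin on the work surface. World frame = base frame: x ahead of the robot, y to its left, z up, the work surface at z = 0. Lengths are in m, angles in rad, forces in N, time in s.
With the tool pointing down it reaches from about 0.325 to 0.775 m from the base axis. Payload 5.5 kg.
Tool frame: the origin (TCP) lies where the fingers leave the gripper's body, on its centre line; the fingertips stand 80 mm ahead of it and the grasp point (between the pads) lies 61 mm ahead of it; x points along the fingers, z is the direction in which the jaws open and shut, and the axes are right-handed (so a half turn about x gives the same grasp; the last joint's range is limited). The gripper opens to 88 mm and grips with 3 to 60 N. Pads are 20 mm wide; open, the fingers measure 115 mm over their backs; the gripper's body (75 mm by 178 mm) begins 61 mm behind the grasp point.
Start: joints at [1.269, 0.091, 1.231, -0, 1.82, -0.057], TCP at [0.145, 0.582, 0.303] pointing down, gripper open.
Joint ranges: [-2.87, 2.87], [-0.86, 2.18], [0.17, 2.46], [-1.51, 4.65], [0.06, 2.69], [-2.65, 2.65]. Speed limits (rad/s): [2.57, 2.57, 3.01, 3.14, 3.14, 3.14].

### API

Orientations are given as a unit quaternion [x, y, z, w].
In Python, from plant import * gives the robot as it stands. The module is installed in compiled form; this text tells all that it offers.
- The arm moves only by the tool play_rows, never from a script. Its argument "increments" is text: rows parted by semicolons, each of 5 numbers parted by spaces: the shift along the tool's x, y, z normalised to -1 to 1, where 1 is 0.06 m, then the turn about the tool's x normalised to -1 to 1, where 1 is pi/2 rad, then the gripper command: -1 is shut, 1 is fully open, values between are in proportion. A call has 1 to 5 rows; each row shifts and turns the pose as measured when the row begins, along the tool's axes as they then stand; what a row does not reach is not made up. A row lasts 1/8 s, in which the tool goes at most 62.5 mm and 10.7 degrees, less where a joint would pass 70% of its speed; a pose out of reach is approached as far as the arm can. A call with a number of a shift or a turn outside -1 to 1 is refused whole. A call with a gripper value outside its range is refused whole. The fingers move at their own pace and stop on an object; "squeeze" is the grip in N (left out, the last holds). Time passes only in rows, so rows that do not move let the fingers close. It gives the time, the measured TCP pose, the force and the opening at its end, in the units of the state.
- state(): the state, without advancing time (a new reading comes with each control period).
- capture(name): name is "scene" or "top" or "wrist"; returns a dict with "img" (384x512x3 uint8, blue, green, red), "range_z" (384x512 float32, m along the optical axis (not along the pixel's ray), 0 where there is no reading), "fx", "fy", "cx", "cy" (pixels), "rvec" (rotation vector, rad) and "tvec" (3), from world to camera coordinates, as OpenCV has them; the wrist camera has in their place "hand_eye" (4x4, takes a point from camera to tool coordinates, whose origin is the TCP and whose axes are the tool frame's). Camera axes: x right, y down, z forward; pixel columns grow to the right and rows downward; lengths in m; the calibration is good to about 2 mm. The wrist camera is an equidistant fisheye: a pixel r from the principal point sees the ray r / f radians off the axis. A picture is of the moment at which its call begins: read the wrist's pose just before it.
- finish_job(): hands the job in, once; it reports no verdict.
The state is a dict: "clock": time; "joints": joint angles; "dq": joint speeds; "joint_torque": joint torques, N m; "ee_pos": TCP position; "orientation": TCP orientation; "ft_force": force on the tool from outside, world axes, zero at the start; "torque": the same for the moment, N m; "finger_gap": finger opening in m.
Only numpy, scipy, OpenCV 4.12 (cv2) and the standard library are available. Lean on these libraries where they do the work, as an engineer would, in place of code of your own. Each camera call takes 0.05 s, during which the arm holds its last target.

### The job

Take the washed porcelain pestle from its slanted draining rest and hang it up to dry, handle down through the small ring of the two ring stands, until its thick head rests fully on the ring; then let go. Porcelain chips: lower it home gently rather than letting it fall onto the ring, and leave the mortar, the jar and the tube rack where they stand.

Things in the scene. Friction and masses are not known exactly. Their poses are not given: they have to be found in the camera images.
- pestle_mid (a point): White porcelain pestle, loose, round, 152 mm long, 0.2 kg: handle 22 mm thick, 110 mm long, tapering to 12 mm in the last 8 mm at the foot; then a square shoulder and a head 44 mm thick, 42 mm long (sides straight for the first 34 mm). Point on the axis, 76 mm from the foot; z points from handle to head. It starts lying head up in the rest, leaning 30 degrees from vertical.
- pestle_shoulder (a point): Point of the pestle on its axis at the shoulder, where the handle (below) meets the underside of the head (above), 34 mm from pestle_mid towards the head; same axes. The head is gripped across its straight sides, 0 to 34 mm above this point.
- pestle: The same pestle; its origin is on the axis at the very end of the handle (the foot), z towards the head.
- rest: Fixed aluminium draining rest: base plate 130 x 90 x 10 mm, ramp 44 mm wide with its upper end 170 mm above the table. Origin on the table. Its -x points the way the pestle's head leans (towards the robot, give or take 25 degrees). The trough is open: two low cheeks beside the handle, a ledge under the foot; the head stands free above the ramp's end, and the pestle can be lifted straight up.
- small_stand_ring (a point): Centre of the SMALL steel ring of a fixed stand, on its flat top face, 135 mm above the table, ring axis vertical. Bore 30 mm, outside 48 mm, 10 mm thick: the pestle's handle passes, its head does not. A thin arm carries it from a rod 95 mm away along the point's +x; nothing of the stand stands above the ring's top face. Base plate 12 mm thick below.
- large_stand_ring (a point): The same point of the other fixed stand, alike but with a LARGE ring: bore 64 mm, outside diameter 82 mm, top also 135 mm above the table. The whole pestle would fall through it. The two stands may change places.
- mortar: White porcelain mortar (bowl), 110 mm across and 65 mm high; origin at the centre of its underside. Not to be moved.
- bottle: Amber glass jar with a white cap, 64 mm in diameter, 130 mm high; origin at the centre of its underside. Not to be moved.
- rack: White tube rack 75 x 160 x 55 mm with a few capped tubes standing up to 88 mm above the table; origin at the centre of its underside, long side along y. Not to be moved.
Not all that is in view belongs to the job. Leave any black or green look-alike of the pestle alone.

How it is judged:
At the end, for the whole second after the job is handed in: The pestle hangs at rest, handle down, through the small ring: shoulder within 4 mm of the ring's top face and 9 mm of its axis, handle end more than 90 mm below the ring, leaning less than 0.12 rad (horizontal distance between pestle_shoulder and small_stand_ring below 0.009 m and z of pestle_shoulder in the frame of small_stand_ring between -0.004 and 0.004 m and z of pestle in the frame of small_stand_ring below -0.09 m and angle between pestle's own z axis and vertical below 0.12 rad and linear speed of pestle below 0.03 m/s); the robot touches nothing.
It fails at once if the pestle is dropped onto the small ring (it moves faster than 0.6 m/s, a free fall of about 18 mm, with the shoulder within 30 mm of seating) (horizontal distance between pestle_shoulder and small_stand_ring below 0.02 m and z of pestle_shoulder in the frame of small_stand_ring below 0.03 m and linear speed of pestle above 0.6 m/s).
It fails at once if the mortar is moved by more than 25 mm (distance of mortar from where it was at the start of the episode above 0.025 m).
It fails at once if the jar is moved by more than 25 mm (distance of bottle from where it was at the start of the episode above 0.025 m).
It fails at once if the tube rack is moved by more than 25 mm (distance of rack from where it was at the start of the episode above 0.025 m).
It also fails if it takes over 42 s, if anything falls off the work surface, if the arm or the gripper's body presses on something with over 40 N, if the wrist force passes 120 N, or if a joint passes its speed limit or range.

## Working session

There is one attempt and no reset: what is moved stays moved. The work goes in short steps, Python scripts to look and compute and a tool call to move; the robot and the scene stay as the last step left them, time stands still between calls to the robot, and variables do not carry over. Pictures are saved under pics/ and viewed, and the job is handed in when it is done.

Besides the shell and the picture viewer there is one more tool, called after "Request:" as name(argument=value, ...) on one line, values as JSON. play_rows: Moves the arm, as the interface text tells. Its arguments: {"type":"object","properties":{"increments":{"type":"string"},"squeeze":{"type":"number"}},"required":["increments"]}

```bash
mkdir -p pics; ls
python3 - <<'E'
from plant import *
import cv2,numpy as np
s=state();print({k:np.round(v,3) for k,v in s.items()})
for n in("scene","top","wrist"):
    c=capture(n);cv2.imwrite(f"pics/{n}0.png",c["img"]);np.savez(f"pics/{n}0.npz",**c)
    print(n,{k:np.round(v,3) for k,v in c.items() if k not in("img","range_z")})
E
```

```text
pics
{'clock': np.float64(0.0), 'joints': array([ 1.269,  0.092,  1.232, -0.   ,  1.82 , -0.057]), 'dq': array([ 0.002,  0.   ,  0.   , -0.001,  0.003,  0.   ]), 'joint_torque': array([ 1.0000e-03, -4.4647e+01, -4.0644e+01,  7.0000e-02,  3.0000e-02,
       -0.0000e+00]), 'ee_pos': array([0.145, 0.582, 0.302]), 'orientation': array([-0.436,  0.558,  0.435,  0.557]), 'ft_force': array([-0.138, -0.166,  0.316]), 'torque': array([ 0.015,  0.033, -0.024]), 'finger_gap': np.float64(0.088)}
scene {'fx': np.float64(354.151), 'fy': np.float64(354.151), 'cx': np.float64(255.569), 'cy': np.float64(193.189), 'rvec': array([ 1.786,  1.947, -0.619]), 'tvec': array([-0.037, -0.388,  1.384])}
top {'fx': np.float64(453.805), 'fy': np.float64(453.805), 'cx': np.float64(250.957), 'cy': np.float64(191.248), 'rvec': array([ 2.178, -2.195,  0.073]), 'tvec': array([0.088, 0.57 , 1.499])}
wrist {'fx': np.float64(297.319), 'fy': np.float64(297.319), 'cx': np.float64(251.661), 'cy': np.float64(191.629), 'hand_eye': array([[ 0.   , -0.305,  0.952, -0.082],
       [-0.001, -0.952, -0.305,  0.084],
       [ 1.   , -0.001, -0.   ,  0.   ],
       [ 0.   ,  0.   ,  0.   ,  1.   ]])}
```

View pics/scene0.png

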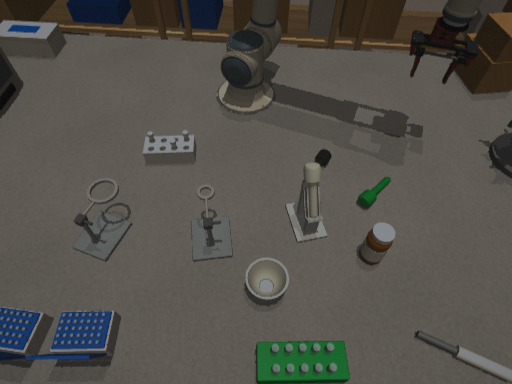

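View pics/top0.png

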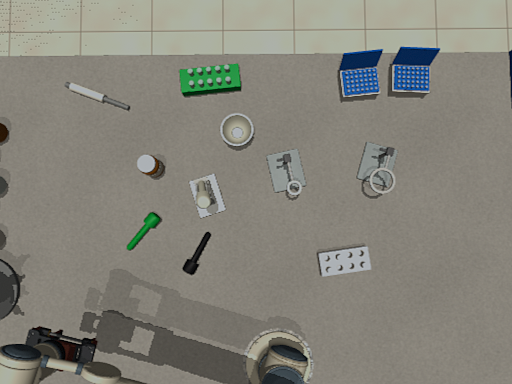

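View pics/wrist0.png

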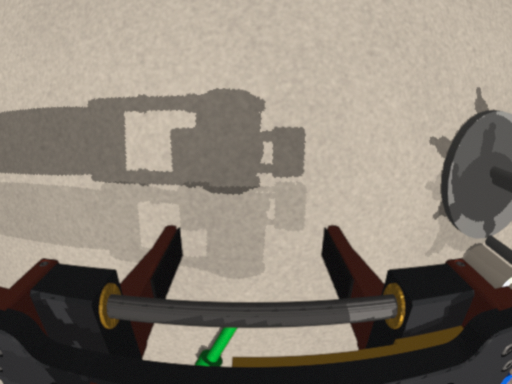

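The scene view shows the pestle in its rest at (310,190), with the small ring at (205,190) and the large ring at (103,190). The top view shows the pestle head at (204,193), the small ring at (294,188), the mortar at (237,130) and the jar at (149,165). Next I'll build point clouds to locate them.

```bash
cat > h.py <<'E'
import numpy as np,cv2
def cloud(c):
    z=c["range_z"];v,u=np.mgrid[:z.shape[0],:z.shape[1]]
    p=np.dstack([(u-c["cx"])/c["fx"]*z,(v-c["cy"])/c["fy"]*z,z])
    R=cv2.Rodrigues(np.array(c["rvec"],float))[0]
    w=(p-np.array(c["tvec"]).ravel())@R; w[z<=0]=np.nan
    return w
E
python3 - <<'E'
from h import *
for n,(u0,u1,v0,v1),rg in(("top",(270,312,150,205),(280,308)),("scene",(185,235,175,255),0),("top",(185,230,170,220),0),("scene",(285,330,150,245),0)):
    c=dict(np.load(f"pics/{n}0.npz"));w=cloud(c)[v0:v1,u0:u1].reshape(-1,3);w=w[~np.isnan(w[:,0])]
    print(n,len(w))
    for lo in np.arange(0,.29,.02):
        q=w[(w[:,2]>=lo)&(w[:,2]<lo+.02)]
        if len(q)>3:print(round(lo,2),len(q),q.mean(0).round(4),q.min(0).round(3),q.max(0).round(3))
im=cv2.imread("pics/scene0.png")[130:270,170:350];cv2.imwrite("pics/z1.png",cv2.resize(im,None,fx=4,fy=4))
im=cv2.imread("pics/top0.png")[100:240,130:330];cv2.imwrite("pics/z2.png",cv2.resize(im,None,fx=4,fy=4))
E
```

```text
top 2301
0.0 1446 [ 0.6255 -0.0435  0.0086] [ 0.527 -0.121  0.   ] [0.712 0.02  0.02 ]
0.02 7 [ 0.6398 -0.0162  0.0247] [ 0.607 -0.027  0.021] [0.662 0.006 0.035]
0.04 4 [ 0.6624 -0.0245  0.0544] [ 0.66  -0.029  0.05 ] [ 0.666 -0.022  0.059]
0.12 239 [ 0.6122 -0.0377  0.1328] [ 0.55  -0.072  0.123] [0.678 0.005 0.14 ]
0.14 4 [ 0.6043 -0.0369  0.1415] [ 0.558 -0.055  0.14 ] [ 0.667 -0.025  0.143]
scene 3983
0.0 1797 [ 0.6074 -0.0436  0.0078] [ 0.41  -0.156  0.   ] [0.703 0.034 0.016]
0.02 15 [ 0.6724 -0.0293  0.0282] [ 0.668 -0.035  0.021] [ 0.675 -0.025  0.038]
0.04 18 [ 0.6725 -0.029   0.0504] [ 0.667 -0.036  0.041] [ 0.675 -0.025  0.058]
0.06 15 [ 0.6729 -0.0293  0.0702] [ 0.67  -0.034  0.062] [ 0.675 -0.025  0.08 ]
0.08 17 [ 0.6726 -0.0292  0.0882] [ 0.669 -0.035  0.08 ] [ 0.674 -0.025  0.099]
0.1 12 [ 0.6776 -0.0273  0.1136] [ 0.668 -0.037  0.101] [ 0.682 -0.018  0.119]
0.12 350 [ 0.6198 -0.0393  0.1317] [ 0.554 -0.074  0.121] [0.683 0.001 0.138]
top 2231
0.0 1075 [0.5583 0.2277 0.0061] [0.478 0.158 0.   ] [0.646 0.307 0.019]
0.06 9 [0.5591 0.2242 0.0727] [0.529 0.207 0.062] [0.5
[... 750 characters left out ...]
576 0.2581 0.0464] [0.308 0.204 0.04 ] [0.608 0.304 0.06 ]
0.06 37 [0.572  0.2212 0.0686] [0.533 0.204 0.06 ] [0.609 0.262 0.08 ]
0.08 177 [0.5976 0.237  0.09  ] [0.538 0.205 0.08 ] [0.62  0.268 0.1  ]
0.1 135 [0.5846 0.2311 0.1099] [0.536 0.204 0.1  ] [0.604 0.255 0.12 ]
0.12 146 [0.575  0.229  0.1296] [0.534 0.204 0.12 ] [0.593 0.253 0.14 ]
0.14 159 [0.5641 0.2272 0.1509] [0.538 0.203 0.14 ] [0.581 0.25  0.16 ]
0.16 86 [0.5589 0.226  0.168 ] [0.539 0.203 0.16 ] [0.57  0.245 0.18 ]
0.18 82 [0.5574 0.2221 0.1937] [0.543 0.203 0.181] [0.567 0.245 0.2  ]
0.2 198 [0.5441 0.2216 0.2113] [0.518 0.2   0.2  ] [0.562 0.244 0.22 ]
0.22 36 [0.542  0.2247 0.2217] [0.533 0.213 0.22 ] [0.551 0.238 0.224]
```

View pics/z1.png

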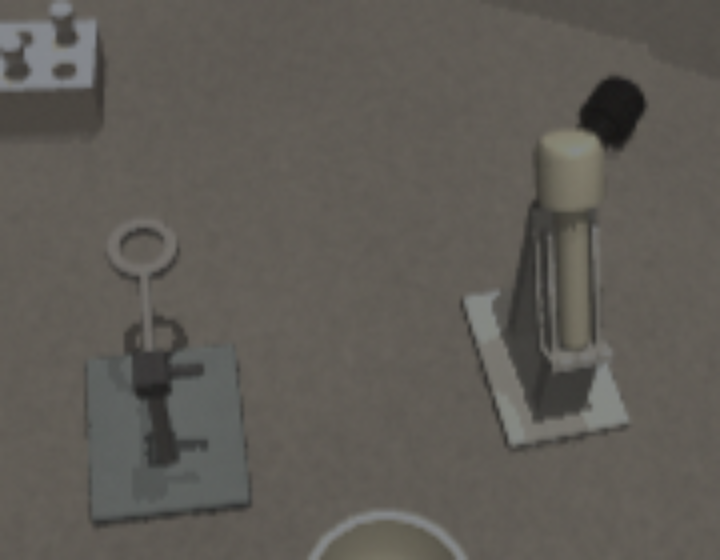

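View pics/z2.png

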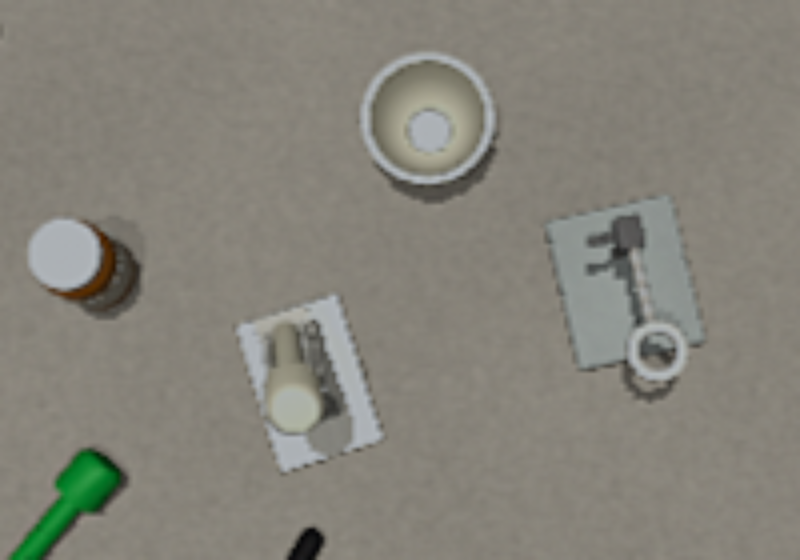

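```bash
cat >> h.py <<'E'
from scipy.optimize import least_squares
def prof(r,z):
    # signed distance-ish to pestle (max of simple parts) z from foot
    def cyl(r,z,R,a,b):
        dr=r-R;dz=np.maximum(a-z,z-b)
        return np.where((dr>0)&(dz>0),np.hypot(dr,dz),np.maximum(dr,dz))
    return np.minimum(cyl(r,z,.011,.004,.110),cyl(r,z,.022,.110,.150))
def fitp(P,s0,yaw0,lean=None,lean0=.5236):
    def ax(th):
        l=lean if lean is not None else th[4]
        return np.array([np.sin(l)*np.cos(th[3]),np.sin(l)*np.sin(th[3]),np.cos(l)])
    def f(th):
        a=ax(th);d=P-th[:3];z=d@a;r=np.linalg.norm(d-z[:,None]*a,axis=1)
        return prof(r,z+.110)*1000
    x0=list(s0)+[yaw0]+([] if lean is not None else [lean0])
    r=least_squares(f,x0,loss="soft_l1",f_scale=1.5,x_scale=[.005]*3+[.1]*(len(x0)-3))
    return r.x,ax(r.x),np.median(abs(f(r.x))),
def ring(P,R0=.0195):
    # P: points on ring; centre of annulus xy
    def f(t):
        d=np.hypot(P[:,0]-t[0],P[:,1]-t[1])
        return np.maximum(np.maximum(.015-d,d-.024),0)*1000+0*d
    m=P.mean(0)
    g=lambda t:np.r_[f(t),]
    h=lambda t:(np.hypot(P[:,0]-t[0],P[:,1]-t[1])-.0195)*1000
    return least_squares(h,m[:2],loss="soft_l1",f_scale=3).x
E
python3 - <<'E'
from h import *
W={}
for n in("top","scene"):
    c=dict(np.load(f"pics/{n}0.npz"));W[n]=cloud(c)
A={"top":(185,230,170,220),"scene":(290,330,155,225)}
allp=[]
for n in A:
    u0,u1,v0,v1=A[n];w=W[n][v0:v1,u0:u1].reshape(-1,3);w=w[w[:,2]>.1]
    img=None
    w=w[(w[:,2]>.178)|((w[:,2]>.1)&(abs(w[:,1]-.228)<.02)&(w[:,0]>.55))]
    allp.append(w)
    for l in(.5236,None):print(n,len(w),[np.round(q,4) for q in fitp(w,[.552,.226,.18],np.pi+.1,l)])
w=np.vstack(allp)
for l in(.5236,None):print("both",[np.round(q,4) for q in fitp(w,[.552,.226,.18],np.pi+.1,l)])
B={"top":(280,308,175,200),"scene":(190,222,180,203)}
for n in B:
    u0,u1,v0,v1=B[n];w=W[n][v0:v1,u0:u1].reshape(-1,3);w=w[(w[:,2]>.122)&(w[:,2]<.145)]
    c=ring(w);w=w[np.hypot(*(w[:,:2]-c).T)<.026];c=ring(w);d=np.hypot(*(w[:,:2]-c).T)
    print(n,len(w),c.round(4),d.min().round(4),d.max().round(4),np.percentile(w[:,2],[10,50,90]).round(4))
for n,bb in {"bottle":(135,165,150,180),"mortar":(218,258,112,150),"rack":(315,375,240,280)}.items():
    u0,u1,v0,v1=bb;w=W["top"][v0:v1,u0:u1].reshape(-1,3);w=w[w[:,2]>.04];print(n,w.mean(0).round(3),w.max(0).round(3),w.min(0).round(3))
E
```

```text
top 322 [array([0.5437, 0.2284, 0.1802, 3.3361]), array([-0.4906, -0.0967,  0.866 ]), np.float64(1.2991)]
top 322 [array([0.5439, 0.2284, 0.1803, 3.3334, 0.5121]), array([-0.481 , -0.0934,  0.8717]), np.float64(1.3066)]
scene 741 [array([0.5456, 0.2257, 0.1801, 3.3421]), array([-0.49  , -0.0996,  0.866 ]), np.float64(1.3874)]
scene 741 [array([0.5457, 0.2257, 0.1801, 3.339 , 0.5152]), array([-0.4831, -0.0966,  0.8702]), np.float64(1.4085)]
both [array([0.5452, 0.2261, 0.1803, 3.3454]), array([-0.4897, -0.1012,  0.866 ]), np.float64(1.5163)]
both [array([0.5453, 0.2261, 0.1804, 3.3432, 0.5151]), array([-0.4827, -0.0987,  0.8702]), np.float64(1.4945)]
top 120 [ 0.5729 -0.0478] 0.0145 0.0268 [0.1301 0.1339 0.1378]
scene 169 [ 0.5782 -0.0504] 0.0119 0.025 [0.1279 0.1332 0.1354]
bottle [0.648 0.405 0.113] [0.683 0.44  0.139] [0.621 0.38  0.041]
mortar [0.778 0.132 0.058] [0.826 0.184 0.072] [0.718 0.079 0.04 ]
rack [ 0.339 -0.214  0.057] [ 0.387 -0.132  0.095] [ 0.291 -0.3    0.04 ]
```

```bash
cat >> h.py <<'E'
from scipy.spatial.transform import Rotation as Ro
def plan(s,tgt,jaw=None):
    """print normalised tool increments from the state to TCP target; jaw = desired jaw dir yaw"""
    R=Ro.from_quat(s["orientation"]).as_matrix()
    d=R.T@(np.array(tgt)-s["ee_pos"])/.06
    print("pos",np.round(s["ee_pos"],4),"F",np.round(s["ft_force"],1),"gap",np.round(s["finger_gap"],4),"t",round(float(s["clock"]),2),"q",np.round(s["joints"],2))
    print("axes x",R[:,0].round(3),"y",R[:,1].round(3),"z",R[:,2].round(3))
    print("inc (norm, total) ",d.round(2))
    if jaw is not None:
        jz=np.array([np.cos(jaw),np.sin(jaw),0]);
        a=np.arctan2(R[:,0]@np.cross(R[:,2],jz),R[:,2]@jz); a=(a+np.pi/2)%np.pi-np.pi/2
        print("turn total (norm)",round(a/(np.pi/2),3),"deg",round(np.degrees(a),1))
E
python3 - <<'E'
from plant import *
from h import *
plan(state(),[.533,.224,.34],3.34+np.pi/2)
E
```

```text
pos [0.1454 0.582  0.3018] F [0.1 0.5 0.9] gap 0.0877 t 0.15 q [ 1.27  0.09  1.23 -0.    1.82 -0.06]
axes x [-0.    -0.001 -1.   ] y [-0.97   0.242  0.   ] z [ 0.242  0.97  -0.002]
inc (norm, total)  [-0.63 -7.71 -4.22]
turn total (norm) -0.282 deg -25.4
```

Request:
play_rows(increments="-0.3 -0.8 -0.4 -0.09 1; -0.3 -0.8 -0.4 -0.09 1; 0 -0.8 -0.4 -0.09 1; 0 -0.8 -0.4 0 1")

```text
clock: 0.65
ee_pos: [0.3335, 0.4812, 0.3369]
orientation: [0.548, -0.449, -0.547, -0.446]
ft_force: [-0.4, 0.5, 0.7]
finger_gap: 0.088
```

Run:
```python
from plant import *
from h import *
plan(state(),[.533,.224,.34],3.34+np.pi/2)
```

```text
pos [0.3335 0.4812 0.3369] F [-0.4  0.5  0.7] gap 0.088 t 0.65 q [ 0.91  0.06  1.2  -0.    1.88 -0.87]
axes x [-0.002 -0.004 -1.   ] y [-0.98  -0.2    0.002] z [-0.2    0.98  -0.004]
inc (norm, total)  [-0.04 -2.4  -4.87]
turn total (norm) 0.002 deg 0.2
```

Request:
play_rows(increments="0 -0.45 -0.9 0 1; 0 -0.45 -0.9 0 1; 0 -0.45 -0.9 0 1; 0 -0.45 -0.9 0 1; 0 -0.45 -0.9 0 1")

```text
clock: 1.27
ee_pos: [0.5257, 0.2369, 0.334]
orientation: [0.548, -0.45, -0.548, -0.444]
ft_force: [0.2, 0.4, -0.1]
finger_gap: 0.0878
```

Run:
```python
from plant import *
from h import *
plan(state(),[.533,.224,.34],3.34+np.pi/2)
c=capture("wrist");cv2.imwrite("pics/w1.png",c["img"])
```

```text
pos [0.5257 0.2369 0.334 ] F [ 0.2  0.4 -0.1] gap 0.0878 t 1.27 q [ 0.37  0.04  1.23 -0.    1.88 -1.41]
axes x [-0.005 -0.007 -1.   ] y [-0.979 -0.201  0.006] z [-0.201  0.979 -0.005]
inc (norm, total)  [-0.1  -0.07 -0.24]
turn total (norm) 0.003 deg 0.3
```

View pics/w1.png

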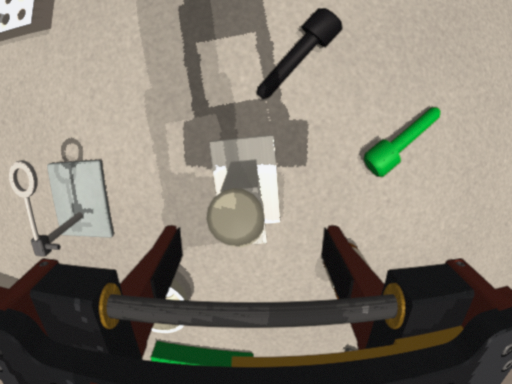

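Wrist view: the head is at (236,217), between the fingers and a little to the left, which agrees with the 14 mm correction still to make. I'll correct and descend.

Request:
play_rows(increments="0 -0.07 -0.24 0 1; 0 0 0 0 1; 0.35 0 0 0 1")

```text
clock: 1.7
ee_pos: [0.5375, 0.2156, 0.3126]
orientation: [0.547, -0.453, -0.544, -0.447]
ft_force: [-0.6, -0.3, 0.4]
finger_gap: 0.0876
```

Run:
```python
from plant import *
from h import *
s=state()
plan(s,[.533,.224,.262],3.34+np.pi/2)
c=capture("wrist");cv2.imwrite("pics/w2.png",c["img"])
z=c["range_z"];v,u=np.mgrid[:384,:512];x=(u-c["cx"])/c["fx"];y=(v-c["cy"])/c["fy"];t=np.hypot(x,y);k=np.tan(t)/np.maximum(t,1e-9)
p=np.dstack([x*k*z,y*k*z,z]);H=c["hand_eye"];p=p@H[:3,:3].T+H[:3,3]
R=Ro.from_quat(s["orientation"]).as_matrix();w=p@R.T+s["ee_pos"]
m=(z>0)&(w[...,2]>.178)&(w[...,2]<.24)&(np.hypot(w[...,0]-.535,w[...,1]-.225)<.05)
P=w[m];print(len(P),P.min(0),P.max(0))
for l in(.5236,None):print([np.round(q,4) for q in fitp(P,[.545,.227,.18],3.34,l)])
```

```text
pos [0.5375 0.2156 0.3126] F [-0.6 -0.3  0.4] gap 0.0876 t 1.7 q [ 0.33  0.04  1.26 -0.01  1.84 -1.44]
axes x [-0.003 -0.01  -1.   ] y [-0.982 -0.19   0.005] z [-0.19   0.982 -0.009]
inc (norm, total)  [0.84 0.04 0.16]
turn total (norm) -0.005 deg -0.4
3459 [0.50999537 0.20181752 0.19200737] [0.56383586 0.26449474 0.23999613]
[array([0.5451, 0.2308, 0.1816, 3.4288]), array([-0.4795, -0.1417,  0.866 ]), np.float64(0.8388)]
[array([0.545 , 0.2307, 0.1815, 3.4292, 0.5209]), array([-0.4772, -0.1412,  0.8674]), np.float64(0.8376)]
```

View pics/w2.png

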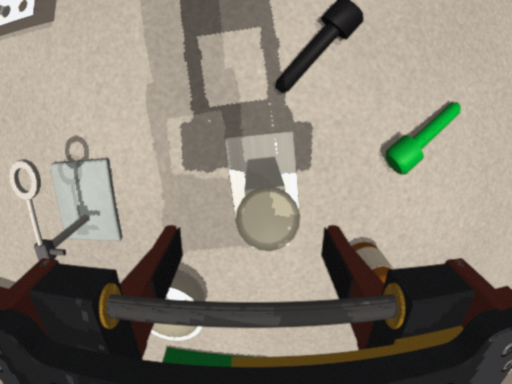

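Run:
```python
from plant import *
from h import *
s=state()
plan(s,[.5335,.2265,.263],3.43+np.pi/2)
```

```text
pos [0.5369 0.2155 0.308 ] F [ 0.6  0.3 -1.9] gap 0.0879 t 1.75 q [ 0.33  0.04  1.27 -0.01  1.84 -1.44]
axes x [-0.009 -0.012 -1.   ] y [-0.982 -0.19   0.011] z [-0.19   0.982 -0.01 ]
inc (norm, total)  [0.75 0.01 0.2 ]
turn total (norm) -0.062 deg -5.6
```

Request:
play_rows(increments="0.05 0 0.18 -0.06 1; 0.2 0 0 0 1; 0.2 0 0 0 1; 0 0 0 0 1")

```text
clock: 2.25
ee_pos: [0.5325, 0.2285, 0.278]
orientation: [-0.566, 0.429, 0.567, 0.417]
ft_force: [0.3, -0.1, 0.8]
finger_gap: 0.0875
```

Run:
```python
from plant import *
from h import *
s=state()
plan(s,[.5335,.2265,.263],3.43+np.pi/2)
```

```text
pos [0.5325 0.2285 0.278 ] F [ 0.3 -0.1  0.8] gap 0.0875 t 2.25 q [ 0.35  0.04  1.32 -0.01  1.79 -1.51]
axes x [-0.012 -0.013 -1.   ] y [-0.959 -0.284  0.015] z [-0.284  0.959 -0.009]
inc (norm, total)  [ 0.25 -0.01 -0.03]
turn total (norm) -0.0 deg -0.0
```

Request:
play_rows(increments="0.2 0 -0.03 0 1; 0.04 0 0 0 1; 0 0 0 0 1")

```text
clock: 2.62
ee_pos: [0.533, 0.2261, 0.2631]
orientation: [-0.566, 0.429, 0.567, 0.417]
ft_force: [-0.2, -0.4, -0.1]
finger_gap: 0.0879
```

Request:
play_rows(increments="0 0 0 0 -1; 0 0 0 0 -1; 0 0 0 0 -1; 0 0 0 0 -1; 0 0 0 0 -1", squeeze=10)

```text
clock: 3.25
ee_pos: [0.5333, 0.2261, 0.2642]
orientation: [-0.566, 0.429, 0.567, 0.418]
ft_force: [-0.4, -0.8, -1.0]
finger_gap: 0.0443
```

Run:
```python
from plant import *
from h import *
s=state()
plan(s,[.5335,.2265,.263],3.43+np.pi/2)
c=capture("scene");cv2.imwrite("pics/s3.png",cv2.resize(c["img"][110:270,170:390],None,fx=3.5,fy=3.5))
```

```text
pos [0.5333 0.2261 0.2642] F [-0.4 -0.8 -1. ] gap 0.0443 t 3.25 q [ 0.35  0.04  1.35 -0.01  1.76 -1.51]
axes x [-0.01  -0.012 -1.   ] y [-0.959 -0.282  0.013] z [-0.283  0.959 -0.009]
inc (norm, total)  [ 0.02 -0.01  0.01]
turn total (norm) -0.001 deg -0.1
```

View pics/s3.png

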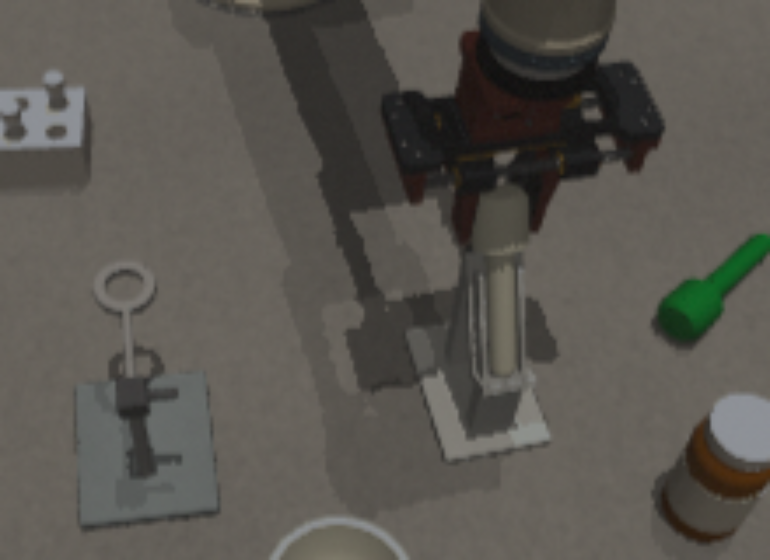

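Gripped at 44.3 mm, which matches the head diameter. In the picture the fingers sit on either side of the head at (500,215). I'll lift it now.

Request:
play_rows(increments="-0.25 0 0 0 -1; -0.5 0 0 0 -1; -0.5 0 0 0 -1; -0.5 0 0 0 -1; -0.5 0 0 0 -1")

```text
clock: 3.92
ee_pos: [0.5339, 0.2275, 0.4018]
orientation: [-0.564, 0.431, 0.568, 0.416]
ft_force: [0.5, 0.1, -2.1]
finger_gap: 0.0439
```

Run:
```python
from plant import *
from h import *
s=state()
plan(s,[.5335,.2265,.41],3.43+np.pi/2)
c=capture("scene");cv2.imwrite("pics/s4.png",cv2.resize(c["img"][80:240,210:430],None,fx=3.5,fy=3.5))
```

```text
pos [0.5339 0.2275 0.4018] F [ 0.5  0.1 -2.1] gap 0.0439 t 3.92 q [ 0.35  0.1   1.05 -0.01  2.02 -1.51]
axes x [-0.017 -0.014 -1.   ] y [-0.959 -0.282  0.021] z [-0.282  0.959 -0.009]
inc (norm, total)  [-0.14  0.01 -0.02]
turn total (norm) -0.001 deg -0.1
```

View pics/s4.png

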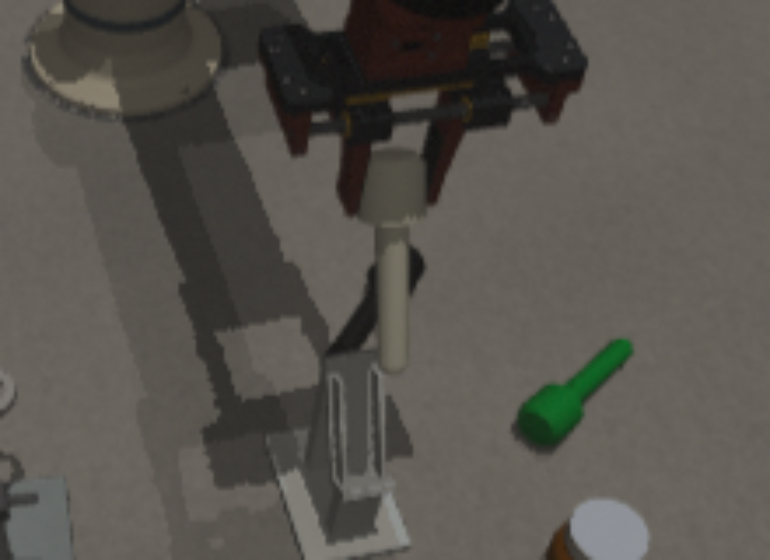

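Pestle is clear of the rest, with the handle hanging from (395,225) to (392,365). Next is measuring how much it leans.

```bash
cat >> h.py <<'E'
def pest(c,s,lean0=.4,yaw0=3.43):
    """fit held pestle: points below the finger tips region, handle"""
    w=cloud(c);g=s["ee_pos"]+.061*Ro.from_quat(s["orientation"]).as_matrix()[:,0]
    m=(w[...,2]<g[2]+.012)&(w[...,2]>g[2]-.15)&(np.hypot(w[...,0]-g[0],w[...,1]-g[1])<.12)
    R=Ro.from_quat(s["orientation"]).as_matrix();lat=(w-g)@R[:,2]
    img=c["img"].astype(int)
    m&=abs(lat)<.0195
    P=w[m]
    # drop dark-red fingers: b vs r
    col=img[m];P=P[(col[:,2]-col[:,0])<45]
    best=None
    for l0 in(.05,.25,.5):
        r=fitp(P,g-.024*np.array([-np.sin(l0)*.95,-np.sin(l0)*.28,np.cos(l0)]),yaw0,None,l0)
        if best is None or r[2]<best[2]:best=r
    th,a,e=best
    print("n",len(P),"shoulder",th[:3].round(4),"axis",a.round(3),"lean deg",round(np.degrees(np.arccos(a[2])),1),"err mm",round(e,2),"rel grasp",(R.T@(th[:3]-g)).round(4),"foot",(th[:3]-.11*a).round(4), "axis in tool",(R.T@a).round(3))
    return th[:3],a
E
python3 - <<'E'
from plant import *
from h import *
s=state();c=capture("scene");pest(c,s)
E
```

```text
n 608 shoulder [0.5461 0.2281 0.3232] axis [-0.474 -0.146  0.869] lean deg 29.7 err mm 0.63 rel grasp [ 0.0224 -0.0131 -0.0022] foot [0.5982 0.2441 0.2276] axis in tool [-0.862  0.507 -0.014]
```

Run:
```python
from h import *
# segment ring in scene0/top0 by z and image; ellipse centre then intersect with plane z=.135
def ray(c,u,v,z=.135):
    R=cv2.Rodrigues(np.array(c["rvec"],float))[0];t=np.array(c["tvec"]).ravel()
    o=-R.T@t;d=R.T@np.array([(u-c["cx"])/c["fx"],(v-c["cy"])/c["fy"],1]);return o+d*(z-o[2])/d[2]
for n,bb in(("top",(278,310,172,204)),("scene",(190,222,178,208))):
    c=dict(np.load(f"pics/{n}0.npz"));u0,u1,v0,v1=bb
    im=c["img"][v0:v1,u0:u1]
    cv2.imwrite(f"pics/r_{n}.png",cv2.resize(im,None,fx=16,fy=16,interpolation=cv2.INTER_CUBIC))
    # model fit: project annulus at z=.135, maximise brightness contrast
    g=cv2.cvtColor(c["img"],cv2.COLOR_BGR2GRAY).astype(float)
    from scipy.ndimage import map_coordinates
    from scipy.optimize import minimize
    an=np.linspace(0,2*np.pi,120,endpoint=False)
    keep=abs((an-.2+np.pi)%(2*np.pi)-np.pi)>.35
    an=an[keep]
    def samp(x,y,r):
        P=np.c_[x+r*np.cos(an),y+r*np.sin(an),np.full(len(an),.135)]
        p=cv2.projectPoints(P,np.array(c["rvec"],float),np.array(c["tvec"],float),np.array([[c["fx"],0,c["cx"]],[0,c["fy"],c["cy"]],[0,0,1]],float),None)[0][:,0]
        return map_coordinates(g,[p[:,1],p[:,0]],order=1)
    best=[]
    for x in np.arange(.555,.595,.001):
        for y in np.arange(-.066,-.03,.001):
            sc=samp(x,y,.0195).mean()-.5*samp(x,y,.0285).mean()-.5*samp(x,y,.0105).mean()
            best.append((sc,x,y))
    best.sort(reverse=True);b=np.array(best[:8]);print(n,b.round(4)[:3],b.mean(0).round(4))
```

```text
top [[ 6.74522e+01  5.74000e-01 -5.00000e-02]
 [ 6.72319e+01  5.74000e-01 -4.90000e-02]
 [ 6.64414e+01  5.75000e-01 -5.00000e-02]] [ 6.59194e+01  5.74000e-01 -4.95000e-02]
scene [[26.3173  0.574  -0.052 ]
 [26.1123  0.575  -0.052 ]
 [26.0831  0.574  -0.051 ]] [25.7133  0.5742 -0.0516]
```

View pics/r_scene.png

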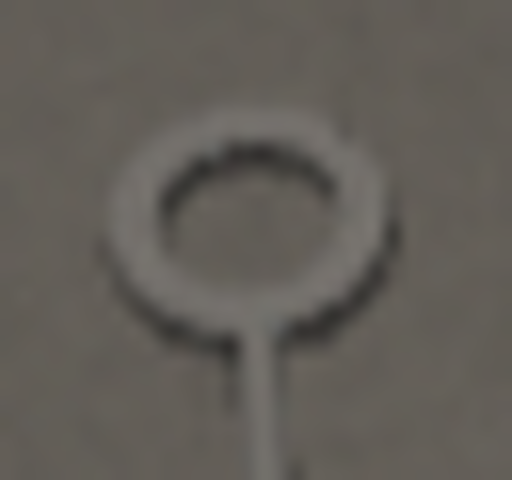

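Run:
```python
from plant import *
from h import *
plan(state(),[.459,-.084,.40],3.43+np.pi/2)
```

```text
pos [0.5342 0.2276 0.4051] F [-1.   0.1 -2.7] gap 0.0442 t 4.03 q [ 0.35  0.1   1.04 -0.01  2.02 -1.51]
axes x [-0.01  -0.012 -1.   ] y [-0.959 -0.282  0.013] z [-0.282  0.959 -0.009]
inc (norm, total)  [ 0.16  2.67 -4.63]
turn total (norm) -0.001 deg -0.1
```

Request:
play_rows(increments="0 0.15 -0.3 0 -1; 0 0.33 -0.55 0 -1; 0 0.33 -0.55 0 -1; 0 0.33 -0.55 0 -1; 0 0.33 -0.55 0 -1")

```text
clock: 4.65
ee_pos: [0.4892, 0.0517, 0.3994]
orientation: [-0.564, 0.432, 0.57, 0.414]
ft_force: [0.3, -0.6, -2.4]
finger_gap: 0.0437
```

Request:
play_rows(increments="0 0.33 -0.55 0 -1; 0 0.33 -0.55 0 -1; 0 0.25 -0.4 0 -1; 0 0.1 -0.15 0 -1; 0 0 0 0 -1")

```text
clock: 5.28
ee_pos: [0.4534, -0.0694, 0.3947]
orientation: [-0.559, 0.436, 0.571, 0.413]
ft_force: [-0.2, -0.4, -2.6]
finger_gap: 0.0442
```

Run:
```python
from plant import *
from h import *
s=state();plan(s,[.459,-.084,.28],3.43+np.pi/2)
c=capture("scene");pest(c,s);cv2.imwrite("pics/s5.png",cv2.resize(c["img"][80:240,130:350],None,fx=3.5,fy=3.5))
```

```text
pos [ 0.4534 -0.0694  0.3947] F [-0.2 -0.4 -2.6] gap 0.0442 t 5.28 q [-0.21 -0.22  1.37 -0.03  2.03 -2.08]
axes x [-0.033 -0.016 -0.999] y [-0.96  -0.277  0.036] z [-0.278  0.961 -0.006]
inc (norm, total)  [ 1.91 -0.09 -0.25]
turn total (norm) -0.005 deg -0.4
n 574 shoulder [ 0.4641 -0.0692  0.31  ] axis [-0.459 -0.137  0.878] lean deg 28.6 err mm 0.76 rel grasp [ 0.0233 -0.0133 -0.0023] foot [ 0.5146 -0.0542  0.2134] axis in tool [-0.86   0.51  -0.009]
```

View pics/s5.png

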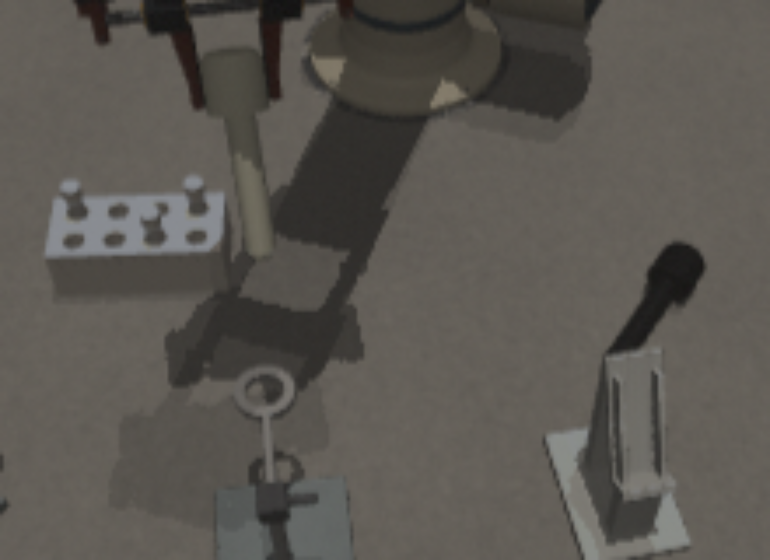

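Request:
play_rows(increments="0.35 0 -0.1 0 -1; 0.35 0 -0.1 0 -1; 0.35 0 -0.05 0 -1; 0.35 0 0 0 -1; 0.3 0 0 0 -1")

```text
clock: 5.95
ee_pos: [0.4562, -0.0802, 0.2899]
orientation: [-0.561, 0.433, 0.573, 0.412]
ft_force: [-0.5, -0.7, -2.2]
finger_gap: 0.0439
```

Run:
```python
from plant import *
from h import *
s=state();plan(s,[.459,-.083,.28],3.43+np.pi/2)
c=capture("scene");pest(c,s)
```

```text
pos [ 0.4562 -0.0802  0.2899] F [-0.5 -0.7 -2.2] gap 0.0439 t 5.95 q [-0.24 -0.26  1.59 -0.02  1.84 -2.1 ]
axes x [-0.031 -0.015 -0.999] y [-0.958 -0.286  0.033] z [-0.286  0.958 -0.005]
inc (norm, total)  [ 0.16 -0.04 -0.06]
turn total (norm) 0.001 deg 0.1
n 524 shoulder [ 0.4671 -0.0797  0.2053] axis [-0.484 -0.147  0.862] lean deg 30.4 err mm 1.29 rel grasp [ 0.0233 -0.0134 -0.0022] foot [ 0.5204 -0.0636  0.1104] axis in tool [-0.845  0.535 -0.007]
```

Request:
play_rows(increments="0.1 0 -0.05 0 -1; 0 -0.25 0 0 -1; 0 -0.25 0 0 -1; 0 -0.25 0 0 -1; 0 -0.1 0 0 -1")

```text
clock: 6.62
ee_pos: [0.5095, -0.0656, 0.2811]
orientation: [-0.562, 0.432, 0.574, 0.411]
ft_force: [-1.1, -0.9, -2.2]
finger_gap: 0.0438
```

Run:
```python
from plant import *
from h import *
s=state();plan(s,[.541,-.059,.28],3.43+np.pi/2)
c=capture("scene");pest(c,s);cv2.imwrite("pics/s6.png",cv2.resize(c["img"][80:240,130:350],None,fx=3.5,fy=3.5))
```

```text
pos [ 0.5095 -0.0656  0.2811] F [-1.1 -0.9 -2.2] gap 0.0438 t 6.62 q [-0.18 -0.12  1.48 -0.02  1.81 -2.05]
axes x [-0.031 -0.014 -0.999] y [-0.957 -0.289  0.034] z [-0.289  0.957 -0.004]
inc (norm, total)  [ 0.   -0.53 -0.05]
turn total (norm) 0.003 deg 0.3
n 570 shoulder [ 0.5216 -0.0647  0.1973] axis [-0.592 -0.179  0.786] lean deg 38.2 err mm 3.74 rel grasp [ 0.0223 -0.0146 -0.0023] foot [ 0.5868 -0.0451  0.1109] axis in tool [-0.764  0.645 -0.003]
```

View pics/s6.png

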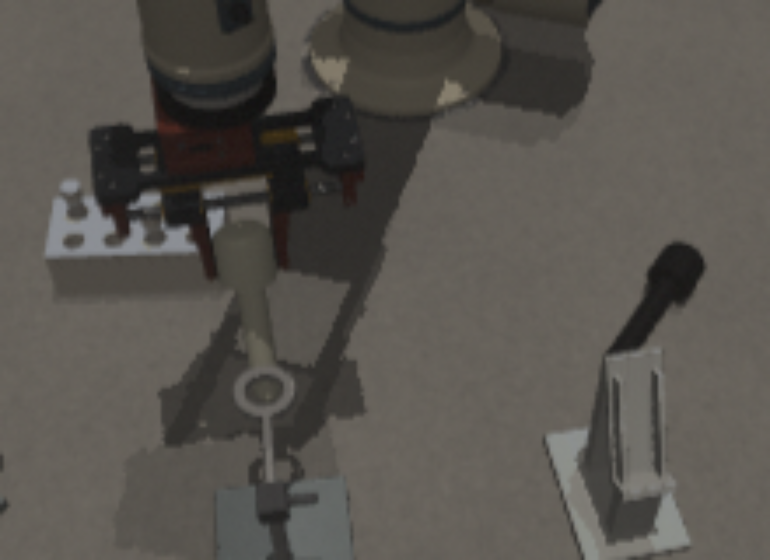

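The handle meets the near rim of the ring at (262,372), in line with the ring. I'll keep pushing so it pivots upright.

Request:
play_rows(increments="0 -0.18 0 0 -1; 0 -0.18 0 0 -1; 0 -0.16 0 0 -1; 0 0 0 0 -1")

```text
clock: 7.18
ee_pos: [0.5418, -0.0559, 0.2805]
orientation: [-0.562, 0.432, 0.573, 0.411]
ft_force: [-1.2, 0.4, -2.5]
finger_gap: 0.0438
```

Run:
```python
from plant import *
from h import *
s=state();plan(s,[.541,-.059,.28],3.43+np.pi/2)
c=capture("scene");pest(c,s);cv2.imwrite("pics/s7.png",cv2.resize(c["img"][80:240,130:350],None,fx=3.5,fy=3.5))
```

```text
pos [ 0.5418 -0.0559  0.2805] F [-1.2  0.4 -2.5] gap 0.0438 t 7.17 q [-0.16 -0.04  1.4  -0.02  1.81 -2.02]
axes x [-0.031 -0.014 -0.999] y [-0.957 -0.289  0.033] z [-0.289  0.957 -0.004]
inc (norm, total)  [ 0.01  0.03 -0.04]
turn total (norm) 0.003 deg 0.3
n 502 shoulder [ 0.5493 -0.0564  0.1951] axis [-0.393 -0.119  0.912] lean deg 24.3 err mm 4.99 rel grasp [ 0.0241 -0.0098 -0.0022] foot [ 0.5926 -0.0433  0.0948] axis in tool [-0.897  0.441 -0.004]
```

View pics/s7.png

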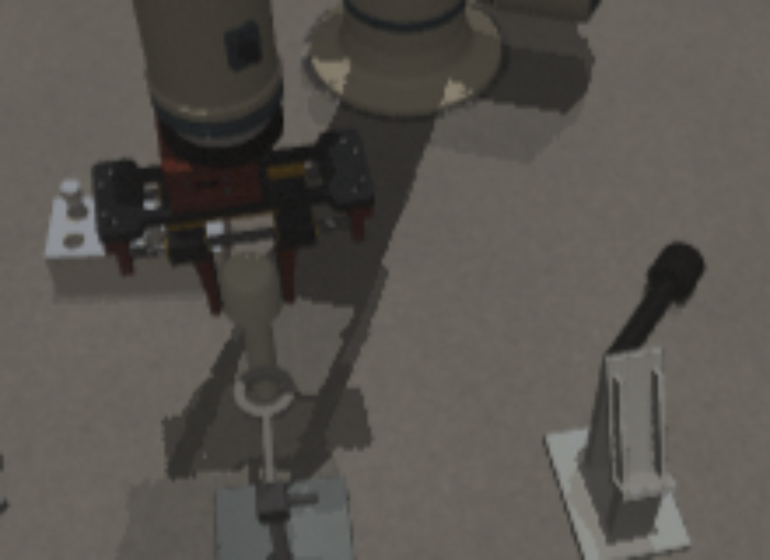

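```bash
sed -i 's/    P=w\[m\]$/    m\&=~((w[...,2]<.142)\&(w[...,2]>.118))\&(w[...,2]>.09)\n    P=w[m]/' h.py
python3 - <<'E'
from plant import *
from h import *
s=state()
c=capture("scene");pest(c,s)
w=cloud(c);m=(np.hypot(w[...,0]-.56,w[...,1]+.05)<.06)&(w[...,2]>.05)&(w[...,2]<.22)
P=w[m]
for lo in np.arange(.05,.22,.01):
    q=P[(P[:,2]>=lo)&(P[:,2]<lo+.01)]
    if len(q):print(round(lo,2),len(q),q.mean(0).round(3),q[:,:2].min(0).round(3),q[:,:2].max(0).round(3))
c=capture("wrist");cv2.imwrite("pics/w7.png",c["img"])
E
```

```text
n 296 shoulder [ 0.5415 -0.0592  0.19  ] axis [ 0.004 -0.     1.   ] lean deg 0.2 err mm 0.58 rel grasp [ 0.0295 -0.002  -0.0026] foot [ 0.5411 -0.0592  0.08  ] axis in tool [-1.     0.03  -0.005]
0.09 18 [ 0.55  -0.058  0.096] [ 0.545 -0.068] [ 0.553 -0.049]
0.1 11 [ 0.551 -0.056  0.104] [ 0.547 -0.062] [ 0.554 -0.051]
0.11 2 [ 0.552 -0.059  0.11 ] [ 0.552 -0.06 ] [ 0.552 -0.058]
0.12 39 [ 0.577 -0.049  0.128] [ 0.545 -0.068] [ 0.604 -0.028]
0.13 168 [ 0.578 -0.051  0.134] [ 0.54  -0.073] [ 0.619 -0.028]
0.14 19 [ 0.55  -0.057  0.145] [ 0.546 -0.069] [ 0.554 -0.049]
0.15 20 [ 0.55  -0.057  0.155] [ 0.542 -0.066] [ 0.553 -0.049]
0.16 20 [ 0.549 -0.057  0.165] [ 0.539 -0.069] [ 0.553 -0.048]
0.17 15 [ 0.551 -0.056  0.175] [ 0.547 -0.065] [ 0.554 -0.049]
0.19 32 [ 0.557 -0.053  0.196] [ 0.536 -0.076] [ 0.566 -0.037]
0.2 58 [ 0.558 -0.057  0.205] [ 0.541 -0.084] [ 0.566 -0.028]
0.21 64 [ 0.556 -0.053  0.215] [ 0.542 -0.085] [ 0.565 -0.027]
```

View pics/w7.png

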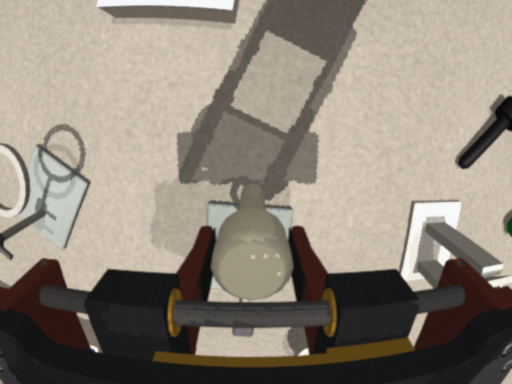

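The pestle is now upright, with a fitted lean of 0.2° and the handle face at a constant x. I'll back off the rim and raise it.

Request:
play_rows(increments="0 0.2 0 0 -1; -0.25 0.05 0 0 -1; -0.4 0 0 0 -1; -0.4 0 0 0 -1; -0.4 0 0 0 -1")

```text
clock: 7.95
ee_pos: [0.5265, -0.0601, 0.3731]
orientation: [-0.562, 0.432, 0.573, 0.412]
ft_force: [-0.3, 0.1, -2.5]
finger_gap: 0.0437
```

Run:
```python
from plant import *
from h import *
s=state();plan(s,[.5748,-.048,.385],3.43+np.pi/2)
c=capture("scene");pest(c,s)
```

```text
pos [ 0.5265 -0.0601  0.3731] F [-0.3  0.1 -2.5] gap 0.0437 t 7.95 q [-0.17 -0.05  1.25 -0.02  1.97 -2.04]
axes x [-0.029 -0.014 -0.999] y [-0.957 -0.287  0.032] z [-0.287  0.958 -0.005]
inc (norm, total)  [-0.23 -0.82 -0.04]
turn total (norm) 0.002 deg 0.2
n 438 shoulder [ 0.5267 -0.0633  0.2833] axis [-0.003  0.002  1.   ] lean deg 0.2 err mm 0.56 rel grasp [ 0.0288 -0.0022 -0.0027] foot [ 0.527  -0.0636  0.1733] axis in tool [-0.999  0.034 -0.002]
```

Request:
play_rows(increments="0 -0.3 -0.02 0 -1; 0 -0.3 -0.02 0 -1; 0 -0.2 0 0 -1; 0 0 0 0 -1")

```text
clock: 8.5
ee_pos: [0.5735, -0.0489, 0.3807]
orientation: [-0.566, 0.43, 0.568, 0.415]
ft_force: [0.3, -0.1, -2.1]
finger_gap: 0.0441
```

Run:
```python
from plant import *
from h import *
s=state();plan(s,[.5743,-.0483,.225],3.43+np.pi/2)
c=capture("scene");pest(c,s);cv2.imwrite("pics/s8.png",cv2.resize(c["img"][80:240,130:350],None,fx=3.5,fy=3.5))
c=capture("top");pest(c,s)
```

```text
pos [ 0.5735 -0.0489  0.3807] F [ 0.3 -0.1 -2.1] gap 0.0441 t 8.5 q [-0.14  0.07  1.12 -0.02  1.97 -2.  ]
axes x [-0.016 -0.016 -1.   ] y [-0.958 -0.286  0.02 ] z [-0.286  0.958 -0.011]
inc (norm, total)  [ 2.59 -0.07  0.03]
turn total (norm) 0.001 deg 0.1
n 468 shoulder [ 0.5747 -0.0523  0.2905] axis [-0.016  0.005  1.   ] lean deg 1.0 err mm 0.52 rel grasp [ 0.0292 -0.002  -0.0027] foot [ 0.5764 -0.0529  0.1805] axis in tool [-0.999  0.034 -0.001]
n 0 shoulder [ 0.5736 -0.0495  0.2957] axis [-0.048 -0.014  0.999] lean deg 2.9 err mm nan rel grasp [ 0.0239 -0.0017  0.0002] foot [ 0.5789 -0.048   0.1858] axis in tool [-0.998  0.07  -0.01 ]
  return _methods._mean(a, axis=axis, dtype=dtype,
  ret = ret.dtype.type(ret / rcount)
```

View pics/s8.png

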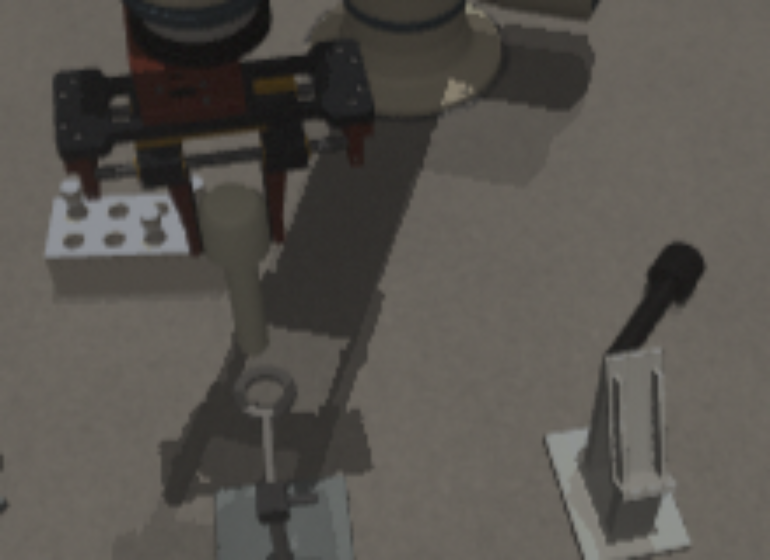

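Request:
play_rows(increments="0.3 0 0.01 0 -1; 0.3 -0.01 0 0 -1; 0.3 -0.01 0 0 -1; 0.2 -0.01 0 0 -1; 0 0 0 0 -1")

```text
clock: 9.22
ee_pos: [0.5714, -0.0498, 0.3147]
orientation: [-0.566, 0.431, 0.567, 0.415]
ft_force: [-0.3, 0.4, -2.2]
finger_gap: 0.0441
```

Run:
```python
from plant import *
from h import *
s=state();plan(s,[.5737,-.0480,.225],3.43+np.pi/2)
c=capture("scene");pest(c,s);cv2.imwrite("pics/s9.png",cv2.resize(c["img"][130:210,180:290],None,fx=7,fy=7))
```

```text
pos [ 0.5714 -0.0498  0.3147] F [-0.3  0.4 -2.2] gap 0.0441 t 9.22 q [-0.14  0.03  1.27 -0.02  1.85 -2.  ]
axes x [-0.014 -0.017 -1.   ] y [-0.958 -0.285  0.018] z [-0.285  0.959 -0.012]
inc (norm, total)  [ 1.49 -0.07  0.04]
turn total (norm) 0.0 deg 0.0
n 365 shoulder [ 0.5727 -0.0532  0.2243] axis [-0.023  0.004  1.   ] lean deg 1.3 err mm 0.5 rel grasp [ 0.0293 -0.002  -0.0025] foot [ 0.5752 -0.0536  0.1144] axis in tool [-0.999  0.039 -0.002]
```

View pics/s9.png

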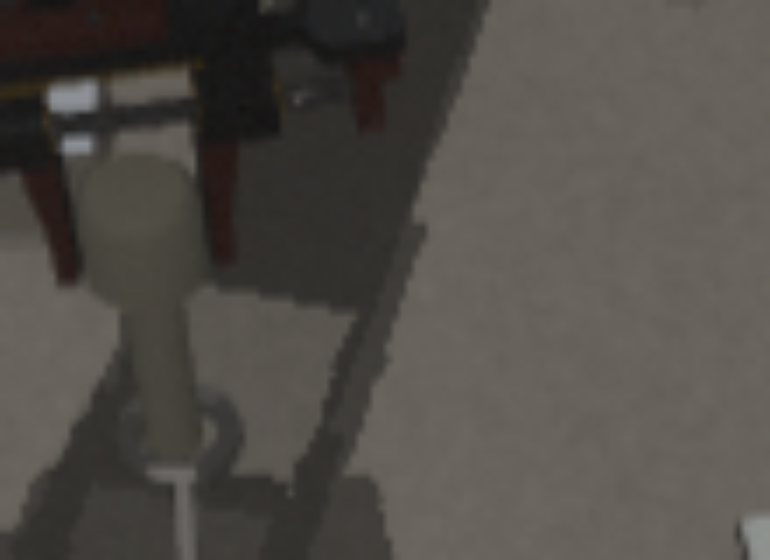

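The foot has entered the bore: the front rim at (170,470) covers the handle. It sits about 2 mm to the left, so I'll centre it and keep lowering slowly.

Request:
play_rows(increments="0.1 -0.02 0.03 0 -1; 0.3 -0.01 0.01 0 -1; 0.3 -0.01 0 0 -1; 0.25 -0.01 0 0 -1; 0.1 0 0 0 -1")

```text
clock: 9.9
ee_pos: [0.5732, -0.0476, 0.2492]
orientation: [0.567, -0.43, -0.566, -0.416]
ft_force: [0.7, 0.1, -1.7]
finger_gap: 0.0438
```

Run:
```python
from plant import *
from h import *
s=state();plan(s,[.5737,-.0480,.225],3.43+np.pi/2)
c=capture("scene");pest(c,s);cv2.imwrite("pics/s10.png",cv2.resize(c["img"][130:210,180:290],None,fx=7,fy=7))
```

```text
pos [ 0.5732 -0.0476  0.2492] F [ 0.7  0.1 -1.7] gap 0.0438 t 9.9 q [-0.13  0.03  1.39 -0.02  1.73 -2.  ]
axes x [-0.011 -0.017 -1.   ] y [-0.959 -0.285  0.016] z [-0.285  0.958 -0.013]
inc (norm, total)  [ 0.4  -0.01 -0.  ]
turn total (norm) 0.0 deg 0.0
n 218 shoulder [ 0.5795 -0.0508  0.1602] axis [-0.232 -0.012  0.973] lean deg 13.4 err mm 1.38 rel grasp [ 0.028  -0.0066 -0.0037] foot [ 0.6051 -0.0495  0.0532] axis in tool [-0.97   0.241  0.042]
```

View pics/s10.png

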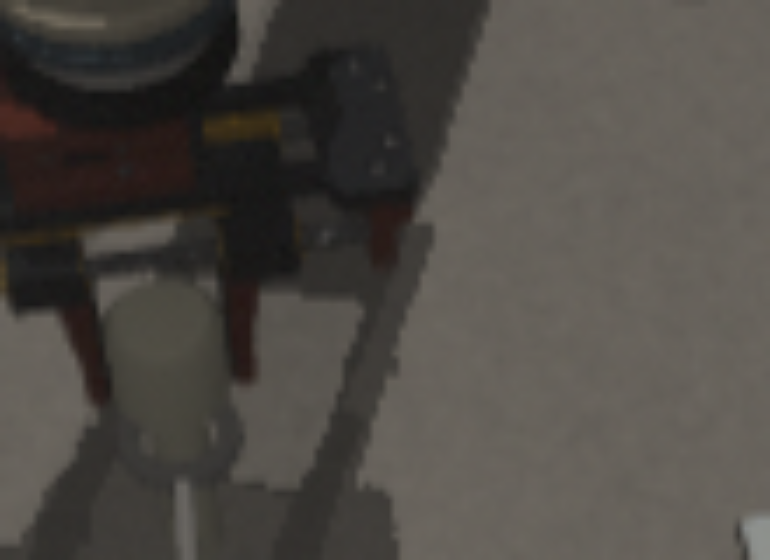

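Request:
play_rows(increments="0.12 0 0 0 -1; 0.12 0 0 0 -1; 0.06 0 0 0 -1; 0 0 0 0 -1")

```text
clock: 10.45
ee_pos: [0.5732, -0.048, 0.2304]
orientation: [0.567, -0.43, -0.566, -0.416]
ft_force: [-0.2, -0.9, -2.3]
finger_gap: 0.0445
```

Request:
play_rows(increments="0.04 0 0 0 -1; 0.04 0 0 0 -1; 0 0 0 0 -1")

```text
clock: 10.82
ee_pos: [0.5733, -0.0481, 0.2261]
orientation: [0.568, -0.43, -0.566, -0.416]
ft_force: [-0.4, -0.3, -2.3]
finger_gap: 0.0438
```

Request:
play_rows(increments="0.03 0 0 0 -1; 0.03 0 0 0 -1; 0 0 0 0 -1")

```text
clock: 11.2
ee_pos: [0.5734, -0.0482, 0.2224]
orientation: [0.568, -0.43, -0.566, -0.416]
ft_force: [-0.1, -0.4, -1.6]
finger_gap: 0.0438
```

Run:
```python
from plant import *
from h import *
s=state();plan(s,[.5737,-.0480,.225],3.43+np.pi/2)
c=capture("scene");cv2.imwrite("pics/s11.png",cv2.resize(c["img"][130:210,180:290],None,fx=7,fy=7))
for i in range(3):
    capture("top");print(state()["ft_force"].round(2))
```

```text
pos [ 0.5734 -0.0482  0.2224] F [-0.1 -0.4 -1.6] gap 0.0438 t 11.2 q [-0.13  0.03  1.44 -0.02  1.68 -2.  ]
axes x [-0.009 -0.017 -1.   ] y [-0.959 -0.285  0.013] z [-0.285  0.959 -0.014]
inc (norm, total)  [-0.04 -0.01  0.  ]
turn total (norm) 0.0 deg 0.0
[ 0.73  0.14 -2.19]
[ 0.02  0.3  -2.07]
[ 0.24  0.48 -2.35]
```

View pics/s11.png

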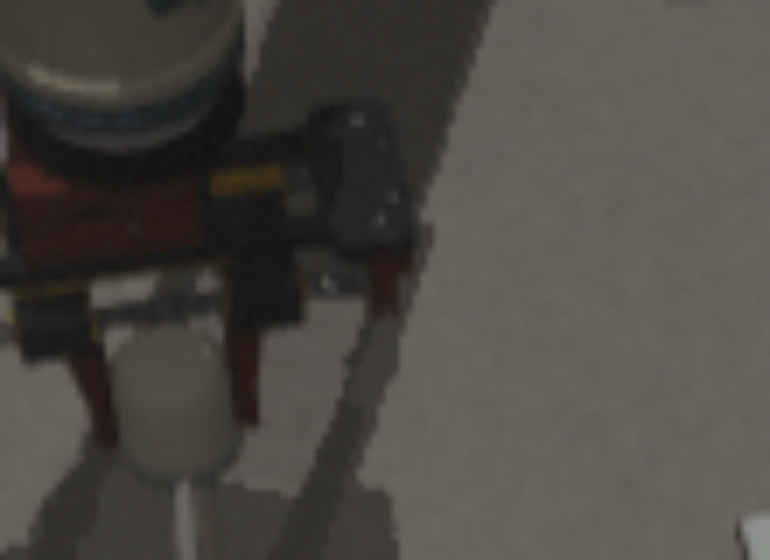

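Request:
play_rows(increments="0.03 0 0 0 -1; 0 0 0 0 -1")

```text
clock: 11.65
ee_pos: [0.5737, -0.0482, 0.2219]
orientation: [0.568, -0.429, -0.565, -0.416]
ft_force: [-0.4, -0.1, -1.2]
finger_gap: 0.044
```

Request:
play_rows(increments="0.03 0 0 0 -1; 0 0 0 0 -1")

```text
clock: 11.9
ee_pos: [0.574, -0.0482, 0.2216]
orientation: [0.569, -0.429, -0.564, -0.417]
ft_force: [0.2, -0.1, -1.9]
finger_gap: 0.0441
```

Request:
play_rows(increments="0.06 0 0 0 -1; 0 0 0 0 -1")

```text
clock: 12.15
ee_pos: [0.5744, -0.0483, 0.2207]
orientation: [0.57, -0.428, -0.563, -0.418]
ft_force: [0.4, -0.3, -2.5]
finger_gap: 0.0441
```

Run:
```python
from plant import *
from h import *
s=state();plan(s,[.5737,-.0480,.225],3.43+np.pi/2)
f=[]
for i in range(4):
    c=capture("scene");f.append(state()["ft_force"])
print(np.mean(f,0).round(2),state()["ee_pos"].round(4))
w=cloud(c);m=(np.hypot(w[...,0]-.58,w[...,1]+.052)<.045)&(w[...,2]>.125)&(w[...,2]<.2);P=w[m]
for lo in np.arange(.125,.2,.005):
    q=P[(P[:,2]>=lo)&(P[:,2]<lo+.005)]
    if len(q):print(round(lo,3),len(q),q.mean(0).round(3),q[:,:2].min(0).round(3),q[:,:2].max(0).round(3))
```

```text
pos [ 0.5744 -0.0483  0.2207] F [ 0.4 -0.3 -2.5] gap 0.0441 t 12.15 q [-0.13  0.03  1.44 -0.02  1.67 -2.  ]
axes x [-0.001 -0.018 -1.   ] y [-0.959 -0.285  0.006] z [-0.285  0.958 -0.017]
inc (norm, total)  [-0.07  0.01  0.01]
turn total (norm) 0.0 deg 0.0
[-0.12 -0.19  2.57] [ 0.5744 -0.0483  0.2205]
0.125 14 [ 0.594 -0.047  0.128] [ 0.576 -0.068] [ 0.601 -0.027]
0.13 52 [ 0.6   -0.044  0.133] [ 0.573 -0.071] [ 0.622 -0.028]
0.135 16 [ 0.593 -0.046  0.137] [ 0.578 -0.066] [ 0.598 -0.029]
0.14 29 [ 0.591 -0.049  0.142] [ 0.575 -0.079] [ 0.599 -0.02 ]
0.145 25 [ 0.591 -0.046  0.147] [ 0.578 -0.075] [ 0.599 -0.02 ]
0.15 27 [ 0.591 -0.048  0.152] [ 0.578 -0.077] [ 0.599 -0.02 ]
0.155 30 [ 0.591 -0.046  0.157] [ 0.575 -0.077] [ 0.599 -0.019]
0.16 32 [ 0.589 -0.044  0.162] [ 0.569 -0.074] [ 0.6   -0.019]
0.165 41 [ 0.59  -0.048  0.168] [ 0.571 -0.078] [ 0.599 -0.018]
0.17 122 [ 0.58  -0.05   0.173] [ 0.56  -0.077] [ 0.597 -0.018]
0.175 55 [ 0.581 -0.051  0.176] [ 0.564 -0.079] [ 0.596 -0.018]
0.18 9 [ 0.586 -0.051  0.183] [ 0.575 -0.076] [ 0.596 -0.018]
0.185 15 [ 0.586 -0.047  0.187] [ 0.578 -0.08 ] [ 0.597 -0.017]
0.19 12 [ 0.584 -0.043  0.193] [ 0.574 -0.077] [ 0.595 -0.015]
0.195 8 [ 0.593 -0.07   0.196] [ 0.575 -0.081] [ 0.599 -0.027]
```

The averaged Fz went from about -2.2 to +2.6 N, and the head top is at z≈0.177 (= 0.135 + 0.042), so it's seated. I'll let go.

Request:
play_rows(increments="0 0 0 0 0.1; 0 0 0 0 0.3; 0 0 0 0 0.6; 0 0 0 0 1; 0 0 0 0 1")

```text
clock: 12.98
ee_pos: [0.5742, -0.0484, 0.2191]
orientation: [0.57, -0.429, -0.564, -0.417]
ft_force: [0.3, -0.1, 0.3]
finger_gap: 0.0837
```

Request:
play_rows(increments="-0.1 0 0 0 1; -0.4 0 0 0 1; -0.5 0 0 0 1; -0.5 0 0 0 1; -0.3 0 0 0 1")

```text
clock: 13.6
ee_pos: [0.574, -0.0463, 0.3299]
orientation: [0.569, -0.429, -0.565, -0.417]
ft_force: [0.3, -0.4, 0.5]
finger_gap: 0.0875
```

Run:
```python
from plant import *
from h import *
s=state();plan(s,[.4,-.1,.35])
c=capture("scene");cv2.imwrite("pics/s12.png",cv2.resize(c["img"][110:240,150:310],None,fx=5,fy=4.6))
w=cloud(c);m=(np.hypot(w[...,0]-.574,w[...,1]+.052)<.05)&(w[...,2]>.14)&(w[...,2]<.2)
print([np.round(q,4) for q in fitp(w[m],[.574,-.051,.137],3.,None,.02)])
c=capture("wrist");cv2.imwrite("pics/w12.png",c["img"])
```

```text
pos [ 0.574  -0.0463  0.3299] F [ 0.3 -0.4  0.5] gap 0.0875 t 13.6 q [-0.13  0.04  1.24 -0.02  1.87 -2.  ]
axes x [-0.006 -0.018 -1.   ] y [-0.959 -0.285  0.011] z [-0.285  0.958 -0.015]
inc (norm, total)  [-0.3   3.04 -0.04]
[array([ 0.5761, -0.0521,  0.1341,  2.1118,  0.0333]), array([-0.0171,  0.0285,  0.9994]), np.float64(0.7944)]
```

View pics/s12.png

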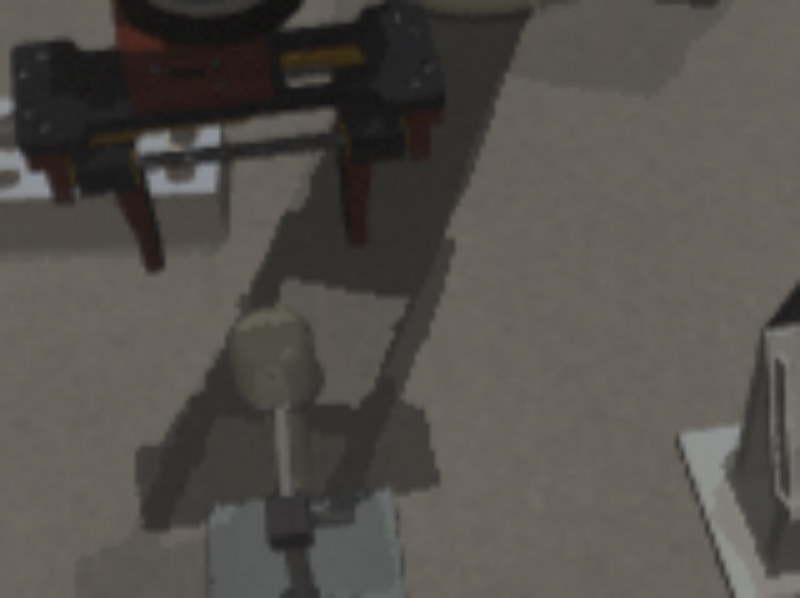

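View pics/w12.png

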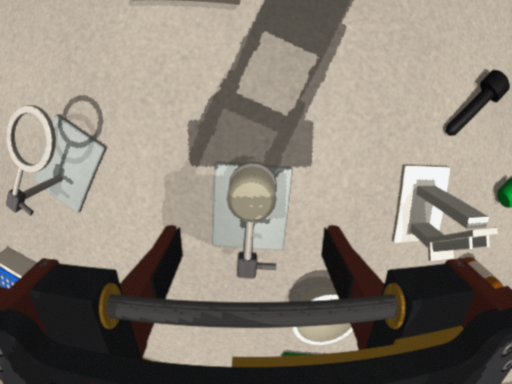

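The pestle head sits on the ring, at (275,360) in the scene view and (250,192) in the wrist view. The gripper is clear above it. I'll let the arm settle, then hand in.

Request:
play_rows(increments="-0.2 0 0 0 1; 0 0 0 0 1; 0 0 0 0 1")

```text
clock: 14.08
ee_pos: [0.5742, -0.0461, 0.3416]
orientation: [0.569, -0.429, -0.565, -0.417]
ft_force: [-1.2, -0.5, -0.2]
finger_gap: 0.088
```

Run:
```python
from plant import *
from h import *
c=capture("scene");w=cloud(c);m=(np.hypot(w[...,0]-.574,w[...,1]+.052)<.05)&(w[...,2]>.14)&(w[...,2]<.2)
print([np.round(q,4) for q in fitp(w[m],[.574,-.051,.137],3.,None,.02)])
c=capture("top");W=cloud(c)
for n,bb in {"bottle":(135,165,150,180),"mortar":(218,258,112,150),"rack":(315,375,240,280)}.items():
    u0,u1,v0,v1=bb;w=W[v0:v1,u0:u1].reshape(-1,3);w=w[(w[:,2]>.04)&(w[:,2]<.15)];print(n,w.mean(0).round(3))
print(finish_job())
```

```text
[array([ 0.5765, -0.0516,  0.1343,  3.1932,  0.0517]), array([-0.0516, -0.0027,  0.9987]), np.float64(0.8082)]
bottle [0.649 0.405 0.112]
mortar [0.778 0.133 0.058]
rack [ 0.338 -0.224  0.057]
the job is handed in; nothing more can be done
None
```

The pestle is hanging handle down through the small ring, its head resting on the ring. I let go of it and handed the job in at about 14 s; no verdict was reported.

**How it went:** I gripped the head across its lean and lifted it out of the rest. It stayed at 30° in the grip, so I pressed the handle lightly against the ring's outer rim until it pivoted upright (fitted lean 0.2°). I then lowered it in small steps until the wrist force showed it was seated, released it and raised the gripper clear.

**Last checks before handing in:**
- **Seating:** the fitted shoulder is at z = 0.134 m against the ring's 0.135 m, and about 2 mm off the ring's axis.
- **Lean:** the two fits after release gave 0.03 and 0.05 rad, in different directions. They see only the head, so this is mostly fit noise. Both are under the 0.12 limit.
- **Robot:** the gripper was open and clear of the pestle, well above it.
- **Mortar and jar:** they measured within about 1 mm of where they started.
- **Tube rack:** its measured centre shifted 10 mm in y. I did not resolve why. No contact was seen, and the arm partly blocking the top view could explain it. It is within the 25 mm limit.

During the work, the scene camera read positions along the jaw axis (mostly y) about 2 mm differently from the arm. I allowed for that by comparing the pestle and the ring in the same camera.

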